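# Crank the decorating turntable round to the tower's doorway

## Task

Using the crank knob of the turntable that carries the tall stone tower, turn the tower round until its doorstep points at the turntable's brass pointer, then let go. Do not touch the tower itself, and leave the other turntable, with the low cottage, as it is.

Things in the scene. Friction and masses are not known exactly. Their poses are not given: they have to be found in the camera images.
- tower_stand: Grey base, 355 x 120 mm, of the turntable under the tower. Origin on the table under the vertical crank axis; +x runs along the base to the platter axis (x = 190 mm; platter dark steel, 150 mm across, top at 60 mm height) and the brass pointer (x = 276 mm, past the rim). Three crank turns turn the platter once, the same way round; either way allowed, no stops, stays where left. The cottage has an equal stand.
- tower_knob: Upright round wooden knob on the crank arm of the tower's turntable: diameter 26 mm, 48 mm tall. Origin: centre of its underside, 78 mm above the table; the steel arm below it has its top at 73 mm. It circles the crank axis at 50 mm radius and spins freely on its pin, so it can be led round with the gripper's heading unchanged. Leading it round takes 2 to 4 N.
- tower: The stone tower, the taller model: 70 x 70 mm, 80 mm cornice, 160 mm tall, terracotta top, 0.6 to 1 kg. Stands loose, centred within 5 mm on the platter and turns with it. Origin: centre of its underside; x axis out of the doorway, z up.
- tower_step (a point): Top of the tower's doorstep, 55 mm out from the tower's middle along its x axis. The step is a stone slab 36 mm wide, 12 mm high, sticking out 31 mm below the doorway. x axis out of the doorway, z up.
- cottage_step (a point): The same kind of doorstep on the low cottage (70 x 80 mm, 80 mm tall, gabled roof), which stands on the other, equal turntable. Point and axes as for the tower's step. To be left alone.
Mind the look-alikes: they are no part of the job. What is shaped like the tower but green is not meant.

How it is judged (in metres and radians):
On the way:
1. the gripper holds the crank knob of the tower's turntable (contact force between the fingers and tower_knob above 0.5 N), for 0.2 s.
At the end, for the whole second after the job is handed in: The tower stands upright on its platter with its doorstep towards the brass pointer: the middle of the step, 55 mm out from the tower's middle, is within 18 mm sideways of the line from the platter's axis to the pointer (about 18 degrees of platter, or 55 degrees of crank) (y of tower_step in the frame of tower_stand between -0.018 and 0.018 m and x of tower_step in the frame of tower_stand between 0.225 and 0.265 m and z of tower_step in the frame of tower_stand between 0.066 and 0.078 m and angle between tower_step's own z axis and vertical below 0.08 rad); the robot touches nothing.
It fails at once if the tower is touched by the robot (contact force between any of the fingers, the arm and tower above 0.5 N).
It fails at once if the cottage or its turntable is turned or moved (doorstep by more than 15 mm) (distance of cottage_step from where it was at the start of the episode above 0.015 m).
It also fails if it takes over 51 s, if anything falls off the work surface, if the arm or the gripper's body presses on something with over 40 N, if the wrist force passes 120 N, or if a joint passes its speed limit or range.

## Robot

A 6-joint arm with a two-finger parallel gripper is mounted at the origin on the work surface. World frame = base frame: x ahead of the robot, y to its left, z up, the work surface at z = 0. Lengths are in m, angles in degrees, forces in N, time in s.
With the tool pointing down it reaches from about 0.325 to 0.925 m from the base axis. Payload 3.1 kg.
Tool frame: the origin (TCP) lies midway between the tips of the shut fingers; the grasp point (between the pads) lies 19 mm behind it (ctrl.grasp_offset is the distance from the TCP to the grasp point, in m); z points along the fingers, x is the direction in which the jaws open and shut, and the axes are right-handed (so a half turn about z gives the same grasp; the last joint's range is limited). The gripper opens to 85 mm and grips with 20 to 120 N. Pads are 22 mm wide; open, the fingers measure 114 mm over their backs; the gripper's body (76 mm by 85 mm) begins 54 mm behind the grasp point. The pads swing forward as they close: fully open they stand 13 mm farther back than shut.
Start: joints at [66.394, 12.427, 92.441, -0, 75.132, -6.429], TCP at [0.185, 0.597, 0.231] pointing down, gripper open.
Joint ranges: [-157.48, 157.48], [-44.54, 120.13], [17.64, 146.25], [-64.5, 244.5], [7.68, 150.69], [-147.95, 147.95]. Speed limits (degrees/s): [159.86, 159.86, 180, 180, 180, 180].

## Interface

Orientations are given as [roll, pitch, yaw] about the fixed x, y, z axes, in that order (R = Rz(yaw) Ry(pitch) Rx(roll)).
In Python, from station import ctrl gives the robot as it stands.
- The arm moves only by the tool servo_tool, never from a script. Its arguments are lists of equal length, an entry for each row: "linear": the shift along the tool's x, y, z in mm, a list of three; "turn": the turn, a rotation vector about the tool's x, y, z in rad, a list of three; "claw": the closure in counts, from 0 (fully open) to 255 (shut). In form: {"linear": [[x, y, z], ...], "turn": [[ax, ay, az], ...], "claw": [claw, ...]}. A call has 1 to 20 rows; each row is the pose to reach, as a shift and turn from the pose commanded when the call began, along the tool's axes at that moment; what a row does not reach only later rows make up. A row lasts 1/10 s, in which the tool goes at most 50 mm and 8.59 degrees, less where a joint would pass 70% of its speed; a pose out of reach is approached as far as the arm can. A call with a gripper value outside its range is refused whole. The fingers move at their own pace and stop on an object; "force" is the grip in N (left out, the last holds). Time passes only in rows, so rows that repeat a pose let the fingers close. It gives the time, the measured TCP pose, the force and the opening at its end, in the units of the state.
- ctrl.state(): the state, without advancing time (a new reading comes with each control period).
- ctrl.snapshot(name): name is "side" or "top"; returns the picture (400x640x3 uint8, red, green, blue); there is no depth.
- ctrl.camera_params(name): a dict with "mtx" (3x3 intrinsics, pixels), "rvec" (rotation vector, rad) and "tvec" (3), from world to camera coordinates, as OpenCV has them. Camera axes: x right, y down, z forward; pixel columns grow to the right and rows downward; lengths in m; the calibration is good to about 2 mm. A picture is of the moment at which its call begins. camera_params takes no time and is no camera call.
- ctrl.finish_job(): hands the job in, once; it reports no verdict.
Trained networks look in the newest picture that a camera, given by its name, has taken for a name from the list of things; names that differ only in an ending like _2 or _b are one class to them, and where a whole thing is asked for, a point or a joint stands for the part that bears it (a point fixed in the world has none). Each returns a list of dicts, best first, with "confidence" (0 to 1); they miss things now and then, are a little off and sometimes report something else, mostly with a low value. They report only what shows in the picture. A call takes as long as a camera call. They do not tell look-alikes from the thing itself.
- ctrl.recognise(camera, label): "rect" ([left, top, right, bottom] in pixels, round what is visible of it).
- ctrl.landmark_of(camera, label): "location" ([column, row] in pixels: a listed point, or the origin of a listed thing).
The state is a dict: "time_s": time; "q": joint angles; "dq": joint speeds; "effort": joint torques, N m; "eef_pos": TCP position; "tcp_rot": TCP orientation; "ft_force": force on the tool from outside, world axes, zero at the start; "ft_torque": the same for the moment, N m; "opening": opening from 0.0 (shut) to 1.0 (fully open).
Only numpy, scipy, OpenCV 4.12 (cv2) and the standard library are available. Lean on these libraries where they do the work, as an engineer would, in place of code of your own. Each camera call takes 0.05 s, during which the arm holds its last target.

## Working session

There is one attempt and no reset: what is moved stays moved. The work goes in short steps, Python scripts to look and compute and a tool call to move; the robot and the scene stay as the last step left them, time stands still between calls to the robot, and variables do not carry over. Pictures are saved under pics/ and viewed, and the job is handed in when it is done.

Besides the shell and the picture viewer there is one more tool, called after ">>>" as name(argument=value, ...) on one line, values as JSON. servo_tool: Moves the arm, as the interface text tells. Its arguments: {"type":"object","properties":{"linear":{"type":"array"},"turn":{"type":"array"},"claw":{"type":"array"},"force":{"type":"number"}},"required":["linear","turn","claw"]}

```bash
mkdir -p pics; ls; cat > h.py <<'E'
import numpy as np, cv2
from station import ctrl
def snap(n,f):
    im=ctrl.snapshot(n); cv2.imwrite('pics/'+f,im[:,:,::-1]); return im
def P(n):
    c=ctrl.camera_params(n); K=np.array(c['mtx'],float);R=cv2.Rodrigues(np.array(c['rvec'],float))[0];t=np.array(c['tvec'],float).reshape(3)
    return K,R,t
def proj(n,X):
    K,R,t=P(n); x=(R@np.atleast_2d(X).T).T+t; x=x@K.T; return x[:,:2]/x[:,2:]
def onz(n,uv,z):
    K,R,t=P(n); d=R.T@np.linalg.inv(K)@np.array([uv[0],uv[1],1.]); c=-R.T@t
    return c+d*(z-c[2])/d[2]
def tri(uv1,uv2,a='side',b='top'):
    M=[]
    for n in(a,b):
        K,R,t=P(n); M.append(K@np.c_[R,t])
    X=cv2.triangulatePoints(M[0],M[1],np.array(uv1,float).reshape(2,1),np.array(uv2,float).reshape(2,1))[:,0]
    return X[:3]/X[3]
E
python3 - <<'E'
from h import *
for n in('side','top'):
    snap(n,n+'0.png')
    print(n,-P(n)[1].T@P(n)[2])
    for l in('tower_stand','tower_knob','tower','tower_step','cottage_step'):
        for r in ctrl.landmark_of(n,l): print(n,l,np.round(r['location'],1),round(r['confidence'],2))
print(ctrl.state(),ctrl.grasp_offset)
E
```

```text
pics
side [ 0.32631281 -0.70903836  0.72994765]
side tower_stand [344.6 326.4] 0.76
side tower_knob [328.8 322.8] 0.57
side tower [325.5 235.1] 0.83
side tower [411.2 238.1] 0.66
side tower [229.6 254.6] 0.62
side tower_step [232.5 268.2] 0.9
side tower_step [347.1 247.2] 0.79
side tower_step [387.8 227.1] 0.62
side cottage_step [263.4 144.8] 0.67
top [0.47413055 0.01645328 1.14394047]
top tower_stand [429.4 207.4] 0.55
top tower_knob [427.1 206.8] 0.66
top tower_knob [444.9 221.4] 0.55
top tower [330.4 270.4] 0.87
top tower [364.9 188.5] 0.63
top tower [372.4 126.8] 0.55
top tower_step [350.8 270.7] 0.96
top tower_step [357.2 136.2] 0.87
top tower_step [387.  184.2] 0.67
top cottage_step [213.8 201.8] 0.77
{'time_s': 0.6, 'q': array([ 6.63930372e+01,  1.24257461e+01,  9.24380706e+01, -1.43124365e-03,
        7.51323708e+01, -6.42927562e+00]), 'dq': array([ 0.02674442,  0.05494542, -0.07132908, -0.14117902, -0.14669914,
       -0.03679992]), 'effort': array([ 3.37678121e-04, -3.96587348e+01, -3.04029858e+01, -1.04512333e-04,
        1.34434562e-03, -9.35983621e-06]), 'eef_pos': array([0.18459264, 0.59715639, 0.23134563]), 'tcp_rot': array([ 1.79998198e+02, -3.63361870e-03,  7.28226801e+01]), 'ft_force': array([ 0.29867439, -0.26702891, -0.4466351 ]), 'ft_torque': array([0.00880156, 0.02630308, 0.05028649]), 'opening': 0.9986427536556441} 0.0187
```

```bash
sleep 1
```

```text
(no output)
```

View pics/side0.png

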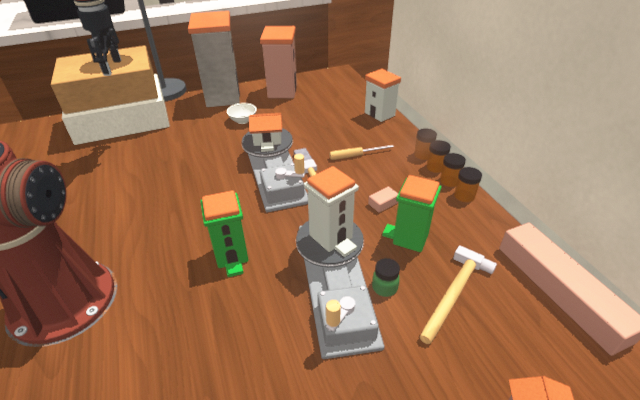

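View pics/top0.png

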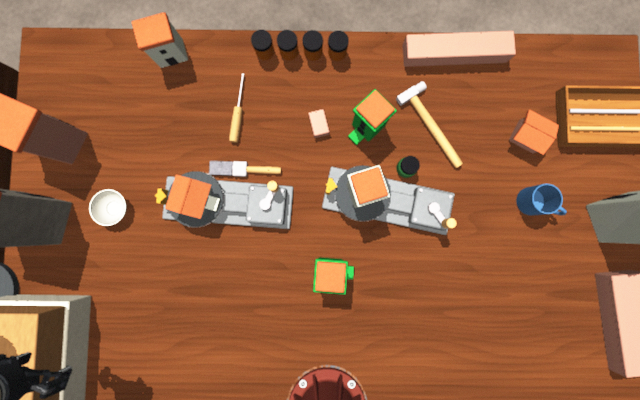

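The side view shows the white tower at (331,210) on its stand, with the knob at (332,313). The top view shows the tower at (369,186), the crank at (433,210), the knob at (451,223) and the brass pointer at (331,186). The candidates for "tower" are the white one on the platter and the green ones at side (224,230) and (415,215). The white one with the terracotta top, standing on a turntable, fits. I'll check it in an enlarged crop.

```bash
python3 - <<'E'
from h import *
a=cv2.imread('pics/side0.png')[160:360,270:400]; b=cv2.imread('pics/top0.png')[150:250,310:470]
a=cv2.resize(a,None,fx=2.9,fy=2.9,interpolation=2); b=cv2.resize(b,None,fx=2.5,fy=2.5,interpolation=2)
o=np.zeros((580,a.shape[1]+b.shape[1],3),np.uint8);o[:a.shape[0],:a.shape[1]]=a;o[:b.shape[0],a.shape[1]:]=b
cv2.imwrite('pics/crop0.png',o);print(o.shape)
print('knob base tri?',tri([328.8,322.8],[444.9,221.4]))
print('step',tri([347.1,247.2],[387,184.2]), 'tower',tri([325.5,235.1],[364.9,188.5]))
print('stand crank',tri([344.6,326.4],[429.4,207.4]))
print('knobtop top', onz('top',[451.5,223],.126),'side',onz('side',[332.5,305],.126),tri([332.5,305],[451.5,223]))
print('pointer',onz('top',[331,186],.06))
E
```

```text
(580, 777, 3)
knob base tri? [ 0.4952644  -0.30301468  0.07294951]
step [ 0.59386482 -0.15071539  0.08169361] tower [ 0.57559685 -0.09212153  0.07161612]
stand crank [ 0.53662895 -0.28039509  0.00650785]
knobtop top [ 0.49700257 -0.30534117  0.126     ] side [ 0.49456136 -0.30409398  0.126     ] [ 0.49564868 -0.30475529  0.12663977]
pointer [ 0.59395954 -0.00559657  0.06      ]
```

View pics/crop0.png

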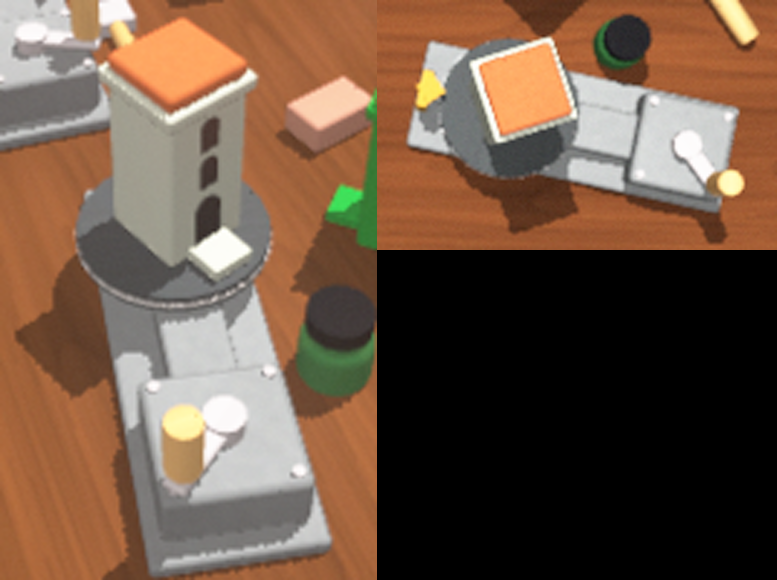

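```bash
python3 - <<'E'
from h import *
hub=tri([347.2,302.8],[434.4,208.8]);print('hub',hub)
pl=onz('top',[363.6,192.8],.06);print('plat top',pl)
# side platter ellipse: crop x 77..271,y~ 235
print('plat side',onz('side',[270+174/2.9,160+236/2.9],.06))
ptr=onz('top',[330+1.5,185.5],.06)
d=pl-hub;print('len',np.linalg.norm(d[:2]),'yaw',np.degrees(np.arctan2(d[1],d[0])))
dp=ptr-hub;print('len',np.linalg.norm(dp[:2]),np.degrees(np.arctan2(dp[1],dp[0])))
yaw=np.arctan2(dp[1],dp[0])
st=onz('side',[345.9,246.9],.072);print('step',st)
s=st-pl;print('r',np.linalg.norm(s[:2]),'step ang rel', np.degrees(np.arctan2(s[1],s[0])-yaw))
# slab top corners
cs=[(188,251),(220,230),(252,254),(218,277)]
C=[onz('side',[270+u/2.9,160+v/2.9],.072) for u,v in cs]
for c in C: print(np.round(c,3))
e1=C[3]-C[0]; e2=C[2]-C[1]; print('edge angs',[np.degrees(np.arctan2(e[1],e[0])) for e in (e1,e2,C[1]-C[0],C[2]-C[3])])
k=np.array([.4957,-.3048,.126]);v=k-hub;print('knob r',np.linalg.norm(v[:2]),'ang',np.degrees(np.arctan2(v[1],v[0])))
# tower roof edges top image
roof=[(472,70),(551,40),(576,112),(497,141)]
Q=[onz('top',[310+(u-377)/2.5,150+w/2.5],.15) for u,w in roof]
for i in range(4):
    e=Q[(i+1)%4]-Q[i]; print('roof edge',np.round(e,3),np.degrees(np.arctan2(e[1],e[0])))
print(np.mean(Q,0))
E
```

```text
hub [ 0.53510138 -0.27665288  0.0772765 ]
plat top [ 0.57660169 -0.09274546  0.06      ]
plat side [ 0.57098739 -0.10173116  0.06      ]
len 0.18853173413612778 yaw 77.28370133757316
len 0.2763711127285198 77.41550049297102
step [ 0.59197077 -0.14013254  0.072     ]
r 0.049817115326863934 step ang rel -149.44603253189922
[ 0.57  -0.131  0.072]
[ 0.601 -0.119  0.072]
[ 0.613 -0.15   0.072]
[ 0.581 -0.162  0.072]
edge angs [np.float64(-71.96755254228215), np.float64(-68.93751651150788), np.float64(20.340556031651072), np.float64(20.16475136775128)]
knob r 0.048422407784790525 ang -144.45916563013432
roof edge [ 0.031 -0.078  0.   ] -68.51574218200555
roof edge [-0.071 -0.024  0.   ] -161.06839170965353
roof edge [-0.029  0.077  0.   ] 110.70138708746921
roof edge [0.07  0.025 0.   ] 19.569477116184657
[ 0.58434993 -0.09642413  0.15      ]
```

The crop confirms the white tower: its step points back towards the crank side, about 147° CCW short of the pointer, so the crank needs about +442°. I'll lift, then travel high.

>>> servo_tool(linear=[[0,0,-60],[0,0,-120],[0,0,-120],[-349,386,-120],[-349,386,-120],[-349,386,-120],[-349,386,-120],[-349,386,-120],[-349,386,-120],[-349,386,-120],[-349,386,-120],[-349,386,-120],[-349,386,-120],[-349,386,-120]], turn=[[0,0,0],[0,0,0],[0,0,0],[0,0,0.75],[0,0,0.75],[0,0,0.75],[0,0,0.75],[0,0,0.75],[0,0,0.75],[0,0,0.75],[0,0,0.75],[0,0,0.75],[0,0,0.75],[0,0,0.75]], claw=[0,0,0,0,0,0,0,0,0,0,0,0,0,0], force=30)

```text
time_s: 2.0
eef_pos: [0.4518, 0.1461, 0.3516]
tcp_rot: [179.9, -0.0, 29.6]
ft_force: [0.9, 0.5, 0.1]
opening: 0.999
```

>>> servo_tool(linear=[[-187,417,0],[-187,417,0],[-187,417,0],[-187,417,0],[-187,417,0],[-187,417,0],[-187,417,0],[-187,417,0],[-187,417,0],[-187,417,0],[-187,417,0],[-187,417,100],[-187,417,100],[-187,417,100]], turn=[[0,0,0.743],[0,0,0.743],[0,0,0.743],[0,0,0.743],[0,0,0.743],[0,0,0.743],[0,0,0.743],[0,0,0.743],[0,0,0.743],[0,0,0.743],[0,0,0.743],[0,0,0.743],[0,0,0.743],[0,0,0.743]], claw=[0,0,0,0,0,0,0,0,0,0,0,0,0,0])

```text
time_s: 3.4
eef_pos: [0.4903, -0.2989, 0.2417]
tcp_rot: [-179.5, 1.0, -12.6]
ft_force: [-1.4, 0.6, -1.4]
opening: 1.003
```

```bash
python3 - <<'E'
from h import *
a=snap('side','s1.png');b=snap('top','t1.png')
a=cv2.resize(a[160:360,250:400,::-1],None,fx=2.5,fy=2.5); b=cv2.resize(b[150:270,310:470,::-1],None,fx=2.5,fy=2.5)
o=np.zeros((500,775,3),np.uint8);o[:500,:375]=a;o[:300,375:]=b;cv2.imwrite('pics/c1.png',o)
s=ctrl.state();print(s['eef_pos'],s['tcp_rot'],s['q'])
E
```

```text
[ 0.4953066  -0.30317735  0.25101101] [-1.79917569e+02  1.30699880e-01 -1.26258084e+01] [-3.84031734e+01  6.26796143e+00  9.73164033e+01  1.78793683e-02
  7.65691771e+01 -2.57814472e+01]
```

View pics/c1.png

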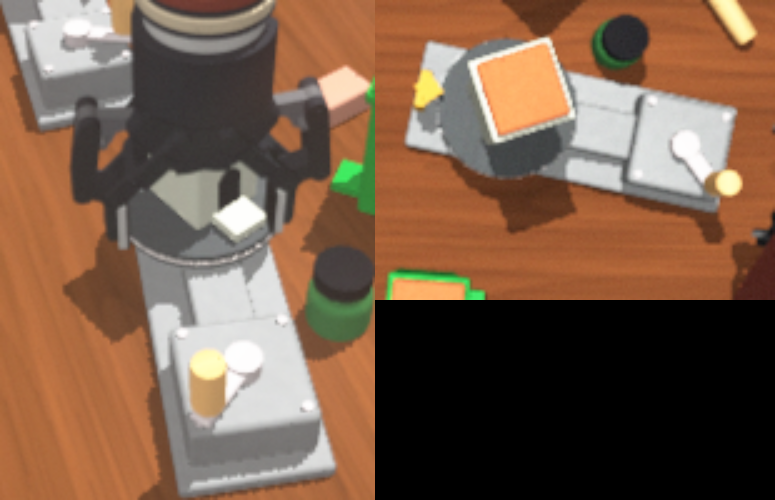

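```bash
python3 - <<'E'
from h import *
for z in(.251,.35): print(proj('top',[.4953,-.3032,z]),proj('side',[.4953,-.3032,z]))
E
```

```text
[[468.56320238 222.66223045]] [[333.2932345  254.85618227]]
[[486.73452775 221.6334355 ]] [[333.87891769 205.5284996 ]]
```

View pics/t1.png

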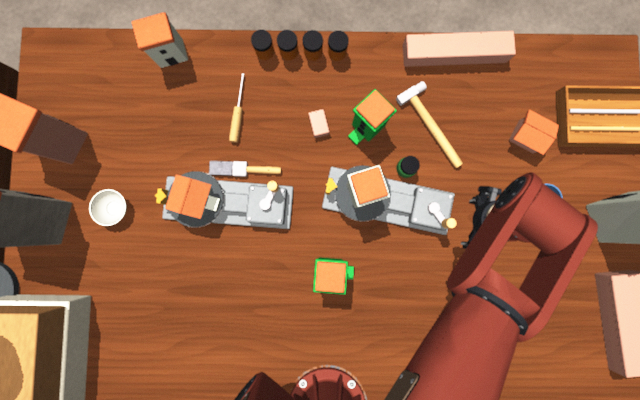

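View pics/s1.png

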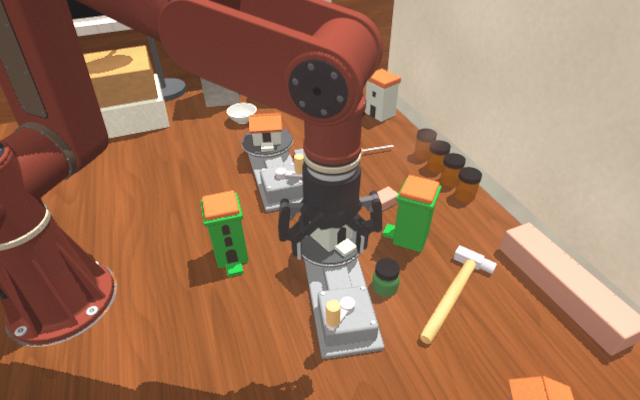

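>>> servo_tool(linear=[[0,0,40],[0,0,80],[0,0,120],[0,0,145],[0,0,158],[0,0,158],[0,0,158]], turn=[[0,0,0],[0,0,0],[0,0,0],[0,0,0],[0,0,0],[0,0,0],[0,0,0]], claw=[0,0,0,0,0,0,0])

```text
time_s: 4.2
eef_pos: [0.498, -0.3065, 0.0965]
tcp_rot: [179.9, -0.3, -12.7]
ft_force: [0.3, -0.8, 0.6]
opening: 0.998
```

```bash
python3 - <<'E'
from h import *
a=snap('side','s2.png');b=snap('top','t2.png')
a=cv2.resize(a[160:360,250:400,::-1],None,fx=2.5,fy=2.5); b=cv2.resize(b[150:270,350:510,::-1],None,fx=2.5,fy=2.5)
o=np.zeros((500,775,3),np.uint8);o[:500,:375]=a;o[:300,375:]=b;cv2.imwrite('pics/c2.png',o)
s=ctrl.state();print(s['eef_pos'],s['tcp_rot'],s['ft_force'])
E
```

```text
[ 0.49781988 -0.30654593  0.09656176] [179.85864465  -0.29796394 -12.70862267] [ 0.12521102 -0.00991735  0.91140903]
```

View pics/c2.png

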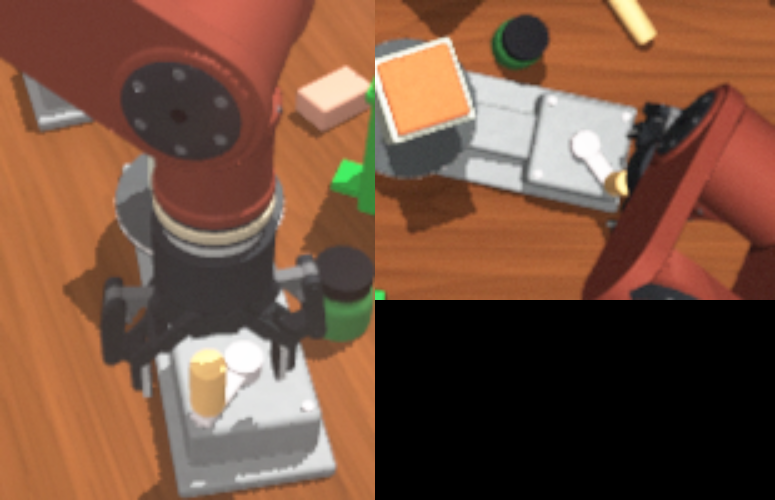

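Side crop: the knob at (207,380) sits midway between the fingertips at (145,385) and (283,370). Closing.

>>> servo_tool(linear=[[0,0,0],[0,0,0],[0,0,0],[0,0,0],[0,0,0],[0,0,0],[0,0,0],[0,0,0],[0,0,0],[0,0,0]], turn=[[0,0,0],[0,0,0],[0,0,0],[0,0,0],[0,0,0],[0,0,0],[0,0,0],[0,0,0],[0,0,0],[0,0,0]], claw=[255,255,255,255,255,255,255,255,255,255], force=30)

```text
time_s: 5.3
eef_pos: [0.4956, -0.3052, 0.0935]
tcp_rot: [180.0, 0.0, -12.7]
ft_force: [-2.3, -0.0, 4.1]
opening: 0.294
```

```bash
python3 - <<'E'
from h import *
a=snap('side','s3.png')
cv2.imwrite('pics/c3.png',cv2.resize(a[160:360,250:400,::-1],None,fx=2.5,fy=2.5))
s=ctrl.state();print(s['eef_pos'],s['tcp_rot'],s['ft_force'],s['opening'])
hub=np.array([.5351,-.2767]);e=s['eef_pos'][:2]-hub;print(np.hypot(*e),np.degrees(np.arctan2(e[1],e[0])))
E
```

```text
[ 0.4955767  -0.3052404   0.09354359] [ 1.79978834e+02  6.13929109e-03 -1.27147168e+01] [-2.75888408 -0.5183081   4.57984405] 0.29581921962066077
0.0487508541205185 -144.16635774454286
```

View pics/c3.png

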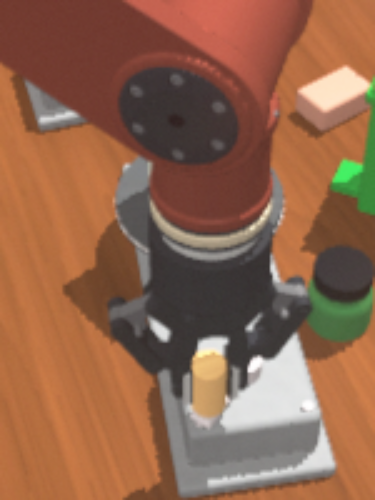

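Grip holds (25 mm opening, about the knob diameter). Now I'll compute the circle offsets.

```bash
python3 - <<'E'
import numpy as np
def tab(p0,angs):
    f=np.radians(p0+np.array(angs)); f0=np.radians(p0)
    print([[int(round(50*(np.cos(a)-np.cos(f0)))),int(round(-50*(np.sin(a)-np.sin(f0)))),0] for a in f])
p0=-131.6
tab(p0,[4,10]+list(range(20,181,10)))
tab(p0,[4,10]+list(range(20,181,10))+[180])
tab(p0+180,[4,10]+list(range(20,181,10))+[180])
E
```

```text
[[3, 2, 0], [7, 5, 0], [15, 9, 0], [23, 12, 0], [32, 13, 0], [41, 12, 0], [49, 10, 0], [57, 7, 0], [64, 2, 0], [71, -4, 0], [76, -11, 0], [80, -19, 0], [82, -27, 0], [83, -36, 0], [83, -45, 0], [81, -53, 0], [77, -61, 0], [72, -68, 0], [66, -75, 0]]
[[3, 2, 0], [7, 5, 0], [15, 9, 0], [23, 12, 0], [32, 13, 0], [41, 12, 0], [49, 10, 0], [57, 7, 0], [64, 2, 0], [71, -4, 0], [76, -11, 0], [80, -19, 0], [82, -27, 0], [83, -36, 0], [83, -45, 0], [81, -53, 0], [77, -61, 0], [72, -68, 0], [66, -75, 0], [66, -75, 0]]
[[-3, -2, 0], [-7, -5, 0], [-15, -9, 0], [-23, -12, 0], [-32, -13, 0], [-41, -12, 0], [-49, -10, 0], [-57, -7, 0], [-64, -2, 0], [-71, 4, 0], [-76, 11, 0], [-80, 19, 0], [-82, 27, 0], [-83, 36, 0], [-83, 45, 0], [-81, 53, 0], [-77, 61, 0], [-72, 68, 0], [-66, 75, 0], [-66, 75, 0]]
```

>>> servo_tool(linear=[[3,2,0],[7,5,0],[15,9,0],[23,12,0],[32,13,0],[41,12,0],[49,10,0],[57,7,0],[64,2,0],[71,-4,0],[71,-4,0]], turn=[[0,0,0],[0,0,0],[0,0,0],[0,0,0],[0,0,0],[0,0,0],[0,0,0],[0,0,0],[0,0,0],[0,0,0],[0,0,0]], claw=[255,255,255,255,255,255,255,255,255,255,255])

```text
time_s: 6.45
eef_pos: [0.567, -0.3151, 0.0935]
tcp_rot: [-179.8, 0.0, -12.7]
ft_force: [-2.2, 3.6, 6.9]
opening: 0.292
```

```bash
python3 - <<'E'
from h import *
a=snap('side','s4.png');b=snap('top','t4.png')
a=cv2.resize(a[160:360,250:400,::-1],None,fx=2.5,fy=2.5); b=cv2.resize(b[150:270,310:470,::-1],None,fx=2.5,fy=2.5)
o=np.zeros((500,775,3),np.uint8);o[:500,:375]=a;o[:300,375:]=b;cv2.imwrite('pics/c4.png',o)
s=ctrl.state();print(s['eef_pos'],s['tcp_rot'],s['ft_force'],s['opening'])
e=s['eef_pos'][:2]-[.5362,-.276];print(np.hypot(*e),np.degrees(np.arctan2(e[1],e[0])))
E
```

```text
[ 0.56696315 -0.31513854  0.09350574] [-1.79828853e+02 -3.26656916e-03 -1.27023809e+01] [-1.56083599  5.22662022  5.24043201] 0.2921306562038897
0.04978149343530806 -51.8324172149752
```

View pics/c4.png

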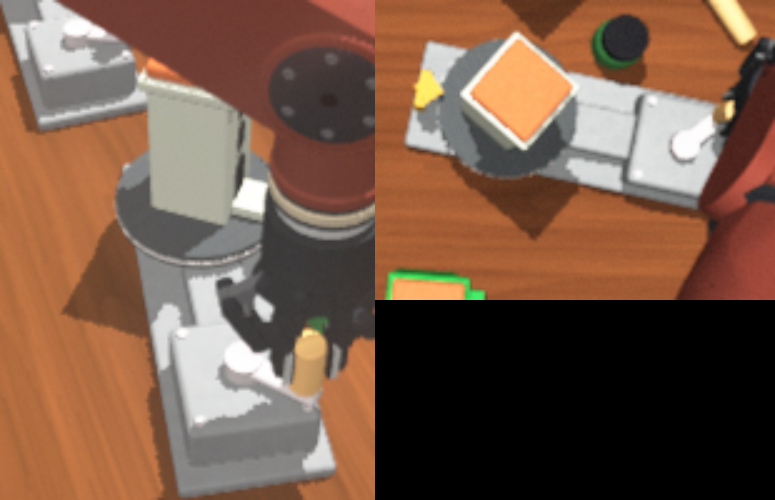

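The tower turned about 30°, side forces are about 5 N, and the knob is still held. Continuing.

```bash
python3 - <<'E'
import numpy as np
def tab(p0,angs):
    f=np.radians(p0+np.array(angs)); f0=np.radians(p0)
    print([[int(round(50*(np.cos(a)-np.cos(f0)))),int(round(-50*(np.sin(a)-np.sin(f0)))),0] for a in f])
tab(-41.6,[4,10]+list(range(20,101,10)))
tab(58.4,[4,10]+list(range(20,181,10)))
tab(58.4+180,[4,10]+list(range(20,81,10)))
E
```

```text
[[2, -3, 0], [5, -7, 0], [9, -15, 0], [12, -23, 0], [13, -32, 0], [12, -41, 0], [10, -49, 0], [7, -57, 0], [2, -64, 0], [-4, -71, 0], [-11, -76, 0]]
[[-3, -2, 0], [-8, -4, 0], [-16, -6, 0], [-25, -7, 0], [-34, -7, 0], [-42, -5, 0], [-50, -1, 0], [-57, 3, 0], [-64, 9, 0], [-69, 16, 0], [-73, 24, 0], [-75, 33, 0], [-76, 41, 0], [-76, 50, 0], [-74, 58, 0], [-70, 66, 0], [-65, 74, 0], [-59, 80, 0], [-52, 85, 0]]
[[3, 2, 0], [8, 4, 0], [16, 6, 0], [25, 7, 0], [34, 7, 0], [42, 5, 0], [50, 1, 0], [57, -3, 0], [64, -9, 0]]
```

>>> servo_tool(linear=[[2,-3,0],[5,-7,0],[9,-15,0],[12,-23,0],[13,-32,0],[12,-41,0],[10,-49,0],[7,-57,0],[2,-64,0],[-4,-71,0],[-11,-76,0],[-11,-76,0]], turn=[[0,0,0],[0,0,0],[0,0,0],[0,0,0],[0,0,0],[0,0,0],[0,0,0],[0,0,0],[0,0,0],[0,0,0],[0,0,0],[0,0,0]], claw=[255,255,255,255,255,255,255,255,255,255,255,255])

```text
time_s: 7.75
eef_pos: [0.5711, -0.24, 0.0935]
tcp_rot: [180.0, 0.0, -12.7]
ft_force: [-4.8, -2.2, 6.0]
opening: 0.291
```

```bash
python3 - <<'E'
from h import *
a=snap('side','s5.png');b=snap('top','t5.png')
a=cv2.resize(a[160:360,250:400,::-1],None,fx=2.5,fy=2.5); b=cv2.resize(b[150:270,310:470,::-1],None,fx=2.5,fy=2.5)
o=np.zeros((500,775,3),np.uint8);o[:500,:375]=a;o[:300,375:]=b;cv2.imwrite('pics/c5.png',o)
s=ctrl.state();print(s['eef_pos'],s['tcp_rot'],s['ft_force'],s['opening'])
e=s['eef_pos'][:2]-[.5362,-.276];print(np.hypot(*e),np.degrees(np.arctan2(e[1],e[0])))
E
```

```text
[ 0.57121361 -0.24007297  0.09351719] [ 1.79990637e+02  6.33313591e-02 -1.27109745e+01] [-4.48282295 -2.08741494  5.5062879 ] 0.29513950876773787
0.05016676514474646 45.737692874173526
```

View pics/c5.png

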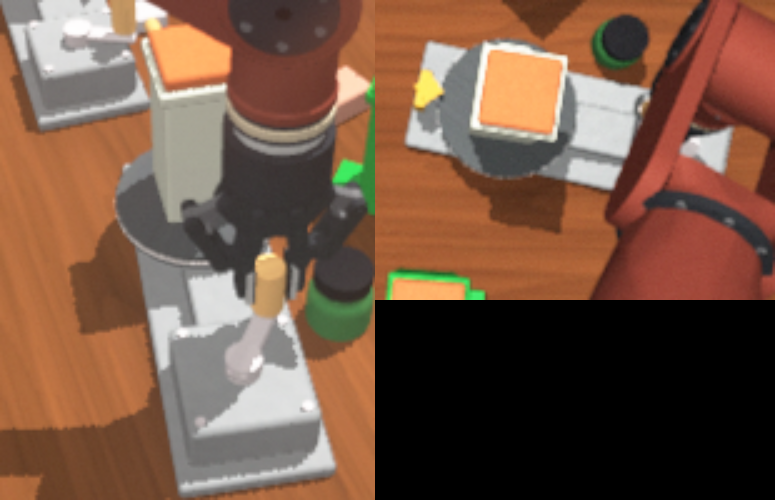

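>>> servo_tool(linear=[[-3,-2,0],[-8,-4,0],[-16,-6,0],[-25,-7,0],[-34,-7,0],[-42,-5,0],[-50,-1,0],[-57,3,0],[-64,9,0],[-69,16,0],[-73,24,0],[-75,33,0],[-76,41,0],[-76,50,0],[-74,58,0],[-70,66,0],[-65,74,0],[-59,80,0],[-52,85,0],[-52,85,0]], turn=[[0,0,0],[0,0,0],[0,0,0],[0,0,0],[0,0,0],[0,0,0],[0,0,0],[0,0,0],[0,0,0],[0,0,0],[0,0,0],[0,0,0],[0,0,0],[0,0,0],[0,0,0],[0,0,0],[0,0,0],[0,0,0],[0,0,0],[0,0,0]], claw=[255,255,255,255,255,255,255,255,255,255,255,255,255,255,255,255,255,255,255,255])

```text
time_s: 9.85
eef_pos: [0.5021, -0.3126, 0.0935]
tcp_rot: [-180.0, 0.0, -12.8]
ft_force: [1.0, -0.7, 4.8]
opening: 0.292
```

```bash
python3 - <<'E'
from h import *
a=snap('side','s6.png');b=snap('top','t6.png')
a=cv2.resize(a[160:360,250:400,::-1],None,fx=2.5,fy=2.5); b=cv2.resize(b[150:270,310:470,::-1],None,fx=2.5,fy=2.5)
o=np.zeros((500,775,3),np.uint8);o[:500,:375]=a;o[:300,375:]=b;cv2.imwrite('pics/c6.png',o)
s=ctrl.state();print(s['eef_pos'],s['tcp_rot'],s['ft_force'],s['opening'])
e=s['eef_pos'][:2]-[.5362,-.276];print(np.hypot(*e),np.degrees(np.arctan2(e[1],e[0])))
for n in('side','top'):
  for r in ctrl.landmark_of(n,'tower_step'): print(n,np.round(r['location'],1),round(r['confidence'],2))
E
```

```text
[ 0.50200405 -0.31251172  0.09352124] [ 1.79971541e+02  1.15832334e-02 -1.27380158e+01] [ 1.80545967 -0.69795295  5.73616654] 0.29244083292359846
0.050024674924159726 -133.1241569458212
side [234.5 266.6] 0.96
side [386.8 229.6] 0.7
top [357.  138.4] 0.79
top [349.2 270.8] 0.69
top [347.2 180.6] 0.65
```

View pics/c6.png

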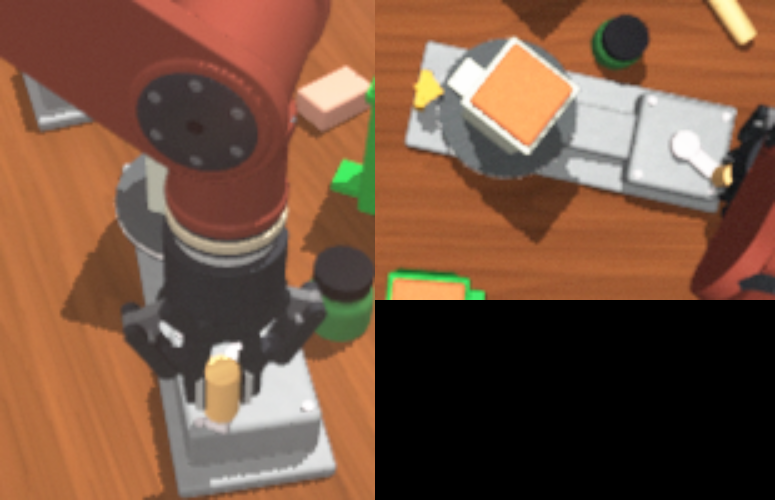

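```bash
python3 - <<'E'
from h import *
yaw=np.radians(77.35);u=np.array([np.cos(yaw),np.sin(yaw)]);v=np.array([-u[1],u[0]])
hub=np.array([.5358,-.2763])
for p in([347.2,180.6],[346.8,180]):
    s=onz('top',p,.072)[:2]-hub; print('stand frame step',s@u,s@v)
Q=[onz('top',[310+(a-375)/2.5,150+w/2.5],.06+.15)[:2] for a,w in [(462,99),(516,38),(578,93),(523,153)]]
for i in range(4):
    e=Q[(i+1)%4]-Q[i]; print(np.hypot(*e),(np.degrees(np.arctan2(e[1],e[0]))-77.35)%90)
m=np.mean(Q,0)-hub;print(m@u,m@v)
p=onz('top',[331,186],.03)[:2]-hub;print('ptr',p@u,p@v)
E
```

```text
stand frame step 0.238357988359165 -0.019925900197907534
stand frame step 0.23974606047636104 -0.021241529550128993
0.07578145705320315 61.69836510074197
0.07633575236122304 61.144179584161236
0.07537426729391526 60.40273754055008
0.07462854273291072 61.458923253525825
0.1923501978489141 0.0049874399669855955
ptr 0.2769998546052614 -0.0008347532707835649
```

Top crop: the step now shows at (467,75), beside the pointer at (427,90). It is about 23° of platter short, so the crank needs another 70°.

>>> servo_tool(linear=[[3,2,0],[8,4,0],[16,6,0],[25,7,0],[34,7,0],[42,5,0],[50,1,0],[57,-3,0],[57,-3,0],[57,-3,0]], turn=[[0,0,0],[0,0,0],[0,0,0],[0,0,0],[0,0,0],[0,0,0],[0,0,0],[0,0,0],[0,0,0],[0,0,0]], claw=[255,255,255,255,255,255,255,255,255,255])

```text
time_s: 11.05
eef_pos: [0.5582, -0.3206, 0.0935]
tcp_rot: [-179.9, 0.1, -12.7]
ft_force: [0.5, 1.3, 6.9]
opening: 0.295
```

```bash
python3 - <<'E'
from h import *
a=snap('side','s7.png');b=snap('top','t7.png')
a=cv2.resize(a[160:360,250:400,::-1],None,fx=2.5,fy=2.5); b=cv2.resize(b[150:270,310:470,::-1],None,fx=2.5,fy=2.5)
o=np.zeros((500,775,3),np.uint8);o[:500,:375]=a;o[:300,375:]=b;cv2.imwrite('pics/c7.png',o)
s=ctrl.state();print(s['eef_pos'],s['tcp_rot'],s['ft_force'],s['opening'])
yaw=np.radians(77.35);u=np.array([np.cos(yaw),np.sin(yaw)]);v=np.array([-u[1],u[0]])
hub=np.array([.5358,-.2763])
for r in ctrl.landmark_of('top','tower_step'):
    q=onz('top',r['location'],.072)[:2]-hub; print(np.round(r['location'],1),round(r['confidence'],2),q@u,q@v)
E
```

```text
[ 0.55812814 -0.3206165   0.09351517] [-1.79909264e+02  8.02380706e-02 -1.27237743e+01] [1.64159778 1.97982767 5.99286009] 0.29348454338085
[343.5 186.5] 0.93 0.24436455544898464 -0.0023867703339795605
[355.3 136.8] 0.77 0.24364680738275754 -0.13970740428486372
[349.8 273.1] 0.77 0.17774547422073778 0.2140078826829674
```

View pics/c7.png

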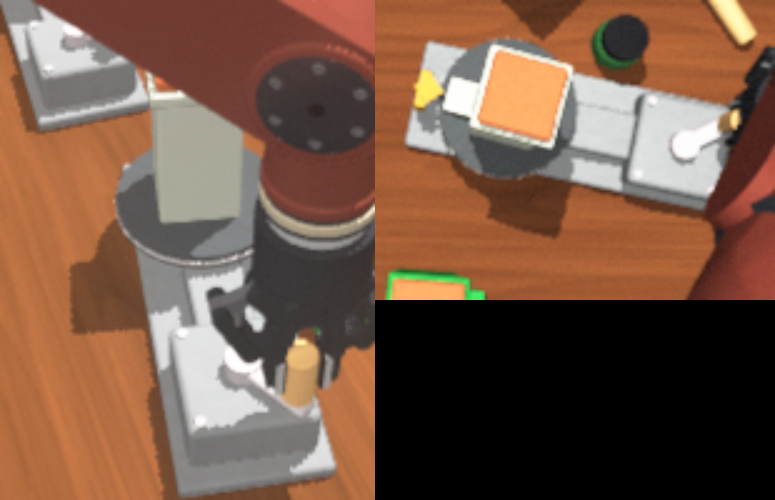

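The step now faces the pointer (measured 2 mm sideways). Releasing and lifting straight up.

>>> servo_tool(linear=[[0,0,0],[0,0,0],[0,0,0],[0,0,0],[0,0,0],[0,0,0],[0,0,0],[0,0,0],[0,0,-15],[0,0,-40],[0,0,-80],[0,0,-120],[0,0,-160],[0,0,-200],[0,0,-200],[0,0,-200]], turn=[[0,0,0],[0,0,0],[0,0,0],[0,0,0],[0,0,0],[0,0,0],[0,0,0],[0,0,0],[0,0,0],[0,0,0],[0,0,0],[0,0,0],[0,0,0],[0,0,0],[0,0,0],[0,0,0]], claw=[0,0,0,0,0,0,0,0,0,0,0,0,0,0,0,0])

```text
time_s: 12.8
eef_pos: [0.5595, -0.3219, 0.2967]
tcp_rot: [179.9, -0.3, -12.7]
ft_force: [0.6, 0.3, 0.3]
opening: 1.0
```

```bash
python3 - <<'E'
from h import *
a=snap('side','s8.png');b=snap('top','t8.png')
a=cv2.resize(a[160:360,250:400,::-1],None,fx=2.5,fy=2.5); b=cv2.resize(b[150:270,310:470,::-1],None,fx=2.5,fy=2.5)
o=np.zeros((500,775,3),np.uint8);o[:500,:375]=a;o[:300,375:]=b;cv2.imwrite('pics/c8.png',o)
s=ctrl.state();print(s['time_s'],s['eef_pos'],s['ft_force'],s['opening'])
yaw=np.radians(77.35);u=np.array([np.cos(yaw),np.sin(yaw)]);v=np.array([-u[1],u[0]])
hub=np.array([.5358,-.2763])
for l in('tower_step','cottage_step'):
  for r in ctrl.landmark_of('top',l):
    q=onz('top',r['location'],.072)[:2]-hub; print(l,np.round(r['location'],1),round(r['confidence'],2),q@u,q@v)
E
```

```text
12.9 [ 0.5579712  -0.32081165  0.29239899] [ 0.51047434  0.25636697 -1.11564199] 0.9983572984256598
tower_step [355.3 135.9] 0.95 0.24418947669335453 -0.1420907978228534
tower_step [343.7 188.9] 0.75 0.24241957641957285 0.0037034597213805288
tower_step [348.3 273.1] 0.68 0.18153450047078196 0.21489558483296867
cottage_step [212.6 201. ] 0.66 0.5709609308000587 0.11384563645797297
```

View pics/c8.png

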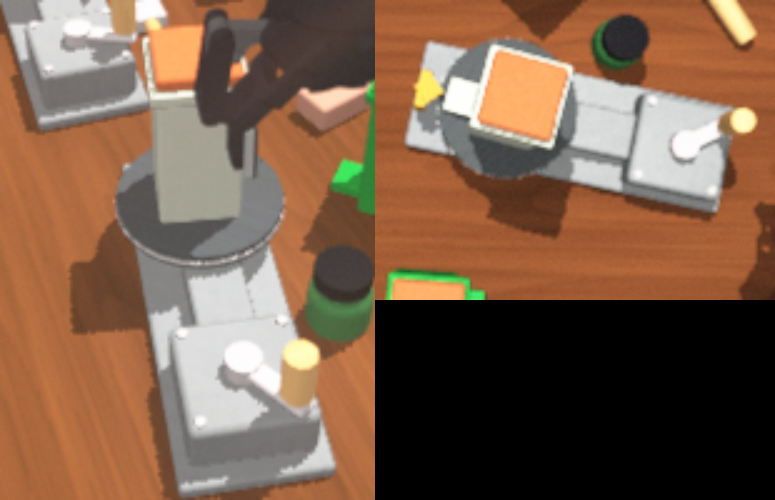

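The crank hasn't moved since I let go. The tower is upright with its step at crop (462,97), facing the pointer at (427,90), and the gripper is clear.

```bash
python3 -c "
from station import ctrl
print(ctrl.finish_job())"
```

```text
the job is handed in; nothing more can be done
None
```

The tower's doorstep now points at the brass pointer, and I handed the job in at about 13 s of the 51 s allowed. I gripped the tower's crank knob and led it counter-clockwise about 440°, with the gripper's heading unchanged. Then I let go and lifted straight up.

- **Doorstep position:** the network put the step 2 mm to one side of the pointer line before release and 4 mm to the other side after it. The limit is 18 mm. The pictures show no movement of the crank or tower between the two readings, so I take the difference as detection noise. The step was about 243 mm along the stand, within the 225–265 mm range. Both figures come from the top camera alone, taking the step's stated height of 72 mm.
- **Tower and release:** the tower looked upright, and the gripper finished clear at 0.29 m height with about 1 N of wrist force. I saw no contact with the tower.
- **Cottage:** the cottage's detected step moved only about 1 px, so I take it as unmoved.
- **Disagreement between measurements:** from the two cameras I got platter centres about 10 mm apart. I used the top camera's value because it matched the stand's stated dimensions to about 1.5 mm.

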